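Gauge a keyed cover plate with a ratchet-thimble bench gauge

ROBOT

A 6-joint arm with a two-finger parallel gripper is mounted at the origin on a cart in front of the work surface, level with it; the furniture and walls round the work are solid. World frame = base frame: x ahead of the robot, y to its left, z up, the work surface at z = 0. Lengths are in mm, angles in rad, forces in N, time in s.
With the tool pointing down it reaches from about 275 to 750 mm from the base axis. Payload 10.2 kg.
Tool frame: the origin (TCP) lies between the finger pads; the fingertips stand 14 mm ahead of it and the grasp point (between the pads) lies 5 mm behind it (tip_reach is the distance from the TCP to the fingertips, in mm); z points along the fingers, y is the line along which they close (so a half turn about z gives the same grasp; the last joint's range is limited). The gripper opens to 85 mm and grips with 20 to 120 N. Pads are 22 mm wide; open, the fingers measure 114 mm over their backs; the gripper's body (76 mm by 85 mm) begins 54 mm behind the grasp point. The pads swing forward as they close: fully open they stand 13 mm farther back than shut.
Start: joints at [-1.336, 0.313, 1.498, -0, 1.331, -0.223], TCP at [232.026, -470.951, 245.294] pointing down, gripper open.
Joint ranges: [-2.94, 2.94], [-0.97, 2.17], [0.19, 2.56], [-1.23, 4.37], [0.02, 3.11], [-2.88, 2.88]. Speed limits (rad/s): [2.39, 2.39, 3.01, 3.14, 3.14, 3.14].

INTERFACE

Orientations are given as a unit quaternion [w, x, y, z].
In Python, from rig import * gives the robot as it stands.
- The arm moves only by the tool arm_command, never from a script. Its argument "steps" is a list that holds one entry, the list of rows, each a list of 7 numbers: the opening, from 0 (shut) to 1 (fully open), then the shift along the tool's x, y, z each as a share of 0.05 m, from -1 to 1, then the turn, a rotation vector about the tool's x, y, z each as a share of 0.15 rad, from -1 to 1. A call has 1 to 8 rows; each row shifts and turns the commanded pose from where the row before left it, along the tool's axes as they then stand; what a row does not reach is not made up. A row lasts 1/8 s, in which the tool goes at most 62.5 mm and 10.7 degrees, less where a joint would pass 70% of its speed; a pose out of reach is approached as far as the arm can. A call with a number of a shift or a turn outside -1 to 1 is refused whole. A call with a gripper value outside its range is refused whole. The fingers move at their own pace and stop on an object; "squeeze" is the grip in N (left out, the last holds). Time passes only in rows, so rows that do not move let the fingers close. It gives the time, the measured TCP pose, the force, the opening and the grip force at its end, in the units of the state.
- sense(): the state, without advancing time (a new reading comes with each control period).
- capture(name): name is "scene" or "top"; returns the picture (384x512x3 uint8, red, green, blue); there is no depth.
- get_calibration(name): a dict with "intrinsics" (3x3 intrinsics, pixels), "rvec" (rotation vector, rad) and "tvec" (3), from world to camera coordinates, as OpenCV has them. Camera axes: x right, y down, z forward; pixel columns grow to the right and rows downward; lengths in mm; the calibration is good to about 2 mm. A picture is of the moment at which its call begins. get_calibration takes no time and is no camera call.
- finish_job(): hands the job in; it is judged then, once.
The state is a dict: "time_s": time; "joints": joint angles; "dq": joint speeds; "tau": joint torques, N m; "eef_pos": TCP position; "ee_rot": TCP orientation; "force": force on the tool from outside, world axes, zero at the start; "wrist_torque": the same for the moment, N m; "grip_width": opening from 0.0 (shut) to 1.0 (fully open); "grip_force": force on a finger pad.
Only numpy, scipy, OpenCV 4.12 (cv2) and the standard library are available. Lean on these libraries where they do the work, as an engineer would, in place of code of your own. Each camera call takes 0.05 s, during which the arm holds its last target. There are 200 camera calls.

TASK

Load the blue cover plate into the keyed nest of the bench thickness gauge: turn it so that its side lug meets the cutout, pass its nose in under the spindle and let it down flat, fully home. Then turn the dark thimble on top of the gauge clockwise (seen from above) until the spindle has come down on the plate and the thimble slips, going on until it has clearly slipped (a good 20 degrees), and let go, leaving the plate clamped. Leave the bottle, the fittings box and the spare column alone.

Things in the scene. Friction and masses are not known exactly. Their poses are not given: they have to be found in the camera images.
- plate: Blue loose plate, 0.2-0.3 kg, flat. Origin on its underside below the middle of its grip rib; z up. Bar 10 mm thick, x -34 to +119 mm (nose, goes under the spindle), y -21 to +21 mm. Side lug on the +y side only: x -14 to +14, y 21 to 45 mm, 10 mm thick. Rib on top to grip: 50 mm along x, 18 mm across y, its top 35 mm above the underside. Balances at x 17 mm.
- gauge: Bench thickness gauge, fixed: grey base 250 x 130 x 14 mm, aluminium nest on its -x half, white C-frame. Origin on the bench straight below the vertical spindle axis; z up, +x from nest to column. Column at x 55 to 95 mm, 60 mm wide; arm 44 mm wide from column to 22 mm past the axis, underside 82 mm, top 110 mm above the bench.
- nest_seat (a point): On the nest's floor, 24 mm above the bench, gauge x = -95 mm, axes as the gauge's. The plate is home when its origin and axes coincide with these (top then 34, rib top 59 mm above the bench). The nest is a pocket of the plate's outline, 3 mm clearance all round, walls 5 mm high with rounded top edges (tops at 29 mm); cutout for the lug on its +y side only.
- spindle_foot (a point): Centre of the underside of the steel spindle's foot (disc 22 mm across), over the nose end of the nest. At the start it hangs 49 to 53 mm above the bench, so the plate's nose must be passed in below it from the gauge's -x side, over the walls (29 mm), and then let down.
- thimble_grip (a point): Middle of the thimble's grip, on its vertical axis, 147 mm above the bench: dark knurled cylinder 32 mm across, 124 to 164 mm above the bench, red mark on top, free all round. Stays at its height as it turns. Below it a light graduated drum (38 mm across, 111 to 123 mm above the bench) turns with it until it slips.
- spindle (a joint): Metres the spindle is lowered from its top stop: 0.003 to 0.007 at the start, 0.022 when it bears on the plate that is home; its foot is 56 mm less this above the bench. Turning the thimble clockwise seen from above lowers it 8 mm per radian, anticlockwise raises it. It stays where left.
- ratchet (a joint): Angle in rad by which the thimble has slipped on the drum, 0 at the start, grows with clockwise slip. The drum turns at about 0.05 N m; when the spindle bears on something and stops, the thimble slips at 0.16 N m, the spindle then pressing at about 14 N (about 6 N once let go).
- lc_column: Bystander: spare stainless column lying flat, 177 mm long, 18 mm thick; origin at its middle on the bench.
- reagent_bottle: Bystander: clear glass bottle, 90 mm in diameter, 152 mm tall; origin under its centre.
- fittings_box: Bystander: blue fittings box with a clear lid, 69 x 100 x 26 mm; origin under its centre.

How it is judged (in metres and radians):
On the way, in this order (a step that is already met when the one before it is completed fails the run):
1. the plate lies fully home in the nest, let go, lug in the cutout, before the spindle touches it (horizontal distance between plate and nest_seat below 0.006 m and z of plate in the frame of nest_seat below 0.002 m and angle between the x axis of plate and the x axis of nest_seat, either way round below 0.06 rad and angle between plate's own z axis and vertical below 0.03 rad and contact force between plate and the fingers below 0.1 N and value of joint spindle below 0.018 m), for 0.2 s.
2. the thimble has slipped by at least 17 degrees with the spindle bearing on the plate (value of joint ratchet above 0.3 rad and contact force between spindle and plate above 2 N), for 0.1 s.
At the end, for the whole second after the job is handed in: The plate lies flat and fully home in the nest (within 6 mm sideways, under 2 mm above the floor, within 0.06 rad, tilt under 0.03 rad), the spindle bears on it with more than 2 N, the thimble has slipped at least 0.3 rad, and everything is at rest and let go (all of step 2 and horizontal distance between plate and nest_seat below 0.006 m and z of plate in the frame of nest_seat below 0.002 m and angle between the x axis of plate and the x axis of nest_seat, either way round below 0.06 rad and angle between plate's own z axis and vertical below 0.03 rad and linear speed of plate below 0.01 m/s); the robot touches nothing.
It fails at once if a bystander is shifted by more than 20 mm (distance of any of lc_column, reagent_bottle, fittings_box from where it was at the start of the episode above 0.02 m).
It also fails if it takes over 58 s, if anything falls off the work surface, if the arm or the gripper's body presses on something with over 40 N, if the wrist force passes 120 N, or if a joint passes its speed limit or range.

## Working session

There is one attempt and no reset: what is moved stays moved. The work goes in short steps, Python scripts to look and compute and a tool call to move; the robot and the scene stay as the last step left them, time stands still between calls to the robot, and variables do not carry over. Pictures are saved under pics/ and viewed, at most 10 in all, crops included, and the job is handed in when it is done.

Besides the shell and the picture viewer there is one more tool, called after "Emit:" as name(argument=value, ...), one argument or row to a line, values as JSON. arm_command: Moves the arm, as the interface text tells. Its arguments: {"type":"object","properties":{"steps":{"type":"array"},"squeeze":{"type":"number"}},"required":["steps"]}

```bash
mkdir -p pics
python3 - <<'E'
from rig import *
import cv2,numpy as np
for n in("scene","top"):
    im=capture(n);cv2.imwrite(f"pics/{n}0.png",im[:,:,::-1])
    c=get_calibration(n);R=cv2.Rodrigues(np.array(c["rvec"],float))[0];print(n,c["intrinsics"],R.round(3).tolist(),(-R.T@np.array(c["tvec"]).ravel()).round(1))
s=sense();print(s)
E
```

```text
scene [[488.73877799   0.         258.95243242]
 [  0.         488.73877799 190.50999768]
 [  0.           0.           1.        ]] [[-0.614, -0.789, -0.0], [-0.391, 0.305, -0.868], [0.685, -0.533, -0.496]] [-493.9  879.4  853.4]
top [[394.64412953   0.         257.138154  ]
 [  0.         394.64412953 194.4609784 ]
 [  0.           0.           1.        ]] [[-0.014, -1.0, 0.001], [-0.994, 0.013, -0.105], [0.105, -0.003, -0.994]] [ 469.8   67.4 1165.1]
{'time_s': 0.1, 'joints': array([-1.33639784e+00,  3.13393674e-01,  1.49832183e+00,  7.72377218e-06,
        1.33098808e+00, -2.23403248e-01]), 'dq': array([ 0.00056447, -0.00055658, -0.00265893, -0.00021325, -0.00250842,
        0.00014841]), 'tau': array([ 2.18088040e-03, -4.12904906e+01, -2.60138869e+01, -2.11128067e-04,
        3.07760871e-03, -1.04105132e-05]), 'eef_pos': array([ 231.98050231, -470.74814752,  244.807269  ]), 'ee_rot': array([-5.55477283e-04,  9.73916443e-01,  2.26906266e-01,  6.97086288e-07]), 'force': array([-0.05756967, -0.13314823, -0.54501793]), 'wrist_torque': array([ 0.00124964, -0.01161399,  0.00284161]), 'grip_force': 0.0, 'grip_width': 1.0004421702389399}
```

View pics/top0.png

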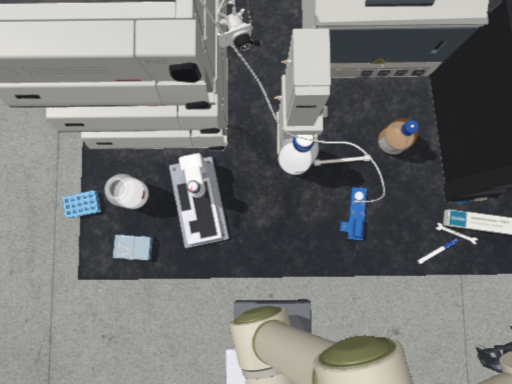

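View pics/scene0.png

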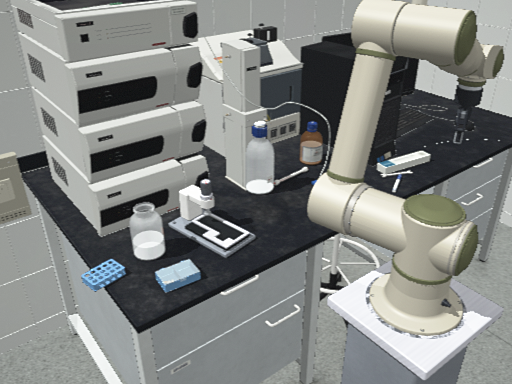

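The top view shows the plate at about (357,213), with its nose up the picture and its lug at lower left. The gauge is at about (200,200), with the thimble at (194,187). Next I'll measure both and enlarge the gauge and plate.

```bash
cat > h.py <<'E'
from rig import *
import cv2,numpy as np
def cam(n):
    c=get_calibration(n);K=np.array(c["intrinsics"]);R=cv2.Rodrigues(np.array(c["rvec"],float))[0]
    return K,R,-R.T@np.array(c["tvec"],float).ravel()
def ray(n,p,z):
    K,R,C=cam(n);p=np.atleast_2d(p).astype(float)
    d=(R.T@np.linalg.inv(K)@np.c_[p,np.ones(len(p))].T).T
    return (C+d*((z-C[2])/d[:,2])[:,None])[:,:2]
def proj(n,P):
    c=get_calibration(n);return cv2.projectPoints(np.atleast_2d(P).astype(float),np.array(c["rvec"],float),np.array(c["tvec"],float),np.array(c["intrinsics"]),None)[0][:,0]
def blobs(m,a=30):
    return [c for c in cv2.findContours(m.astype(np.uint8),cv2.RETR_EXTERNAL,cv2.CHAIN_APPROX_NONE)[0] if cv2.contourArea(c)>a]
E
python3 - <<'E'
from h import *
im=cv2.imread("pics/top0.png")
a=cv2.resize(im[145:255,160:235],None,fx=5,fy=5,interpolation=cv2.INTER_CUBIC)
b=cv2.resize(im[175:250,330:380],None,fx=7.33,fy=7.33,interpolation=cv2.INTER_CUBIC)[:550]
h=max(a.shape[0],b.shape[0])
a=np.pad(a,((0,h-a.shape[0]),(0,0),(0,0)));b=np.pad(b,((0,h-b.shape[0]),(0,0),(0,0)))
cv2.imwrite("pics/crop0.png",np.hstack([a,b]))
hsv=cv2.cvtColor(im,cv2.COLOR_BGR2HSV)
m=(hsv[...,0]>100)&(hsv[...,0]<125)&(hsv[...,1]>150)&(hsv[...,2]>60)
for c in blobs(m,100):
    r=cv2.minAreaRect(c);print(r,cv2.contourArea(c),ray("top",cv2.boxPoints(r),10).round(0).tolist())
# base: grey region
g=(hsv[...,1]<60)&(hsv[...,2]>90);g[:, :165]=0;g[:148]=0;g[:,240:]=0;g[250:]=0
for c in blobs(g,500):
    r=cv2.minAreaRect(c);print('g',r,cv2.contourArea(c),ray("top",cv2.boxPoints(r),14).round(0).tolist())
E
```

```text
((352.7663879394531, 213.06967163085938), (23.44875717163086, 52.69179916381836), 5.194429397583008) 663.0 [[460.0, -171.0], [614.0, -191.0], [607.0, -260.0], [453.0, -239.0]]
((410.00006103515625, 127.50001525878906), (12.020814895629883, 16.26345443725586), 45.0) 142.0 [[783.0, -367.0], [818.0, -403.0], [792.0, -427.0], [757.0, -391.0]]
g ((197.26736450195312, 198.60354614257812), (91.45418548583984, 45.48614501953125), 78.34070587158203) 3850.0 [[702.0, 333.0], [728.0, 201.0], [463.0, 148.0], [439.0, 277.0]]
```

View pics/crop0.png

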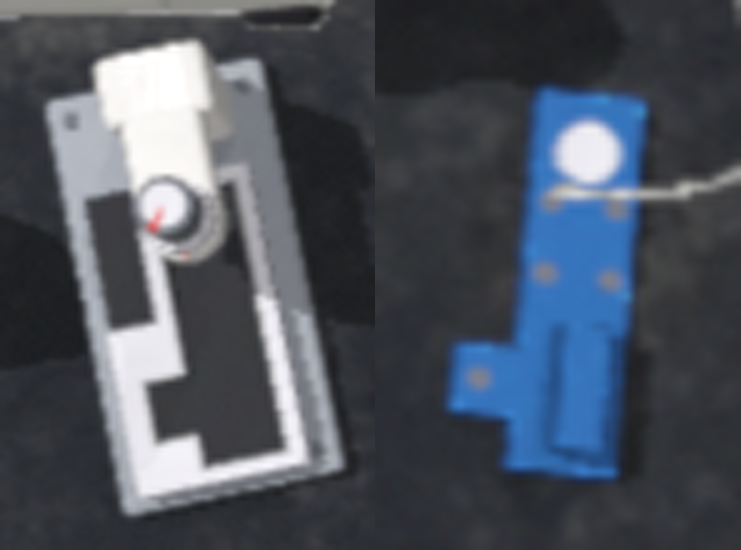

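The nest pocket is the dark slot on the gauge's lower right, with its lug cutout on the left at crop (165,405). It points the same way as the plate's lug at crop (480,378), so only a small turn is needed. Next I'll fit the edges with sub-pixel accuracy.

Run:
```python
from h import *
im=cv2.imread("pics/top0.png");S=8
def up(x): return cv2.resize(x,None,fx=S,fy=S,interpolation=cv2.INTER_CUBIC)
def pix(c,x0,y0): return (c.reshape(-1,2)+.5)/S-.5+[x0,y0]
# pocket
x0,y0=160,145;g=up(cv2.cvtColor(im[y0:255,x0:235],cv2.COLOR_BGR2GRAY))
gf=g[:, :];m=((gf<130)*255).astype(np.uint8)
for c in blobs(m,64*60):
    p=cv2.approxPolyDP(c,10,True);q=pix(p,x0,y0)
    if len(p)<25: print('dark',cv2.contourArea(c)/64);print(np.c_[q,ray("top",q,27)].round(1).tolist())
# light gauge
# plate
x0,y0=330,175;h=up(cv2.cvtColor(im[y0:250,x0:380],cv2.COLOR_BGR2HSV)[...,1]);b=up(im[y0:250,x0:380,0])
m=((b>100))*np.uint8(255)
for c in blobs(m,64*200):
    p=cv2.approxPolyDP(c,9,True);q=pix(p,x0,y0);print('plate');print(np.c_[q,ray("top",q,10)].round(1).tolist())
    r=cv2.minAreaRect(c);print(ray("top",pix(cv2.boxPoints(r),x0,y0),10).round(1).tolist())
```

```text
dark 8082.421875
[[234.4, 144.6, 738.4, 129.0], [212.9, 145.4, 736.6, 192.1], [206.1, 147.6, 730.5, 212.3], [159.6, 148.1, 730.8, 348.8], [159.6, 254.4, 421.7, 345.0], [234.4, 254.4, 418.8, 131.4]]
plate
[[353.2, 186.3, 612.2, -219.5], [350.9, 188.8, 604.8, -212.6], [348.2, 220.7, 511.1, -200.9], [340.2, 221.7, 508.5, -177.4], [339.2, 229.9, 484.5, -173.6], [347.2, 232.2, 477.7, -196.7], [347.3, 238.4, 459.6, -196.4], [361.6, 239.9, 454.7, -237.7], [365.6, 202.6, 563.6, -254.0], [379.4, 199.3, 572.6, -295.2], [379.4, 197.2, 578.9, -295.5], [366.3, 200.2, 570.5, -256.5], [366.6, 188.4, 605.3, -258.7]]
[[478.2, -154.1], [623.2, -220.8], [587.0, -301.9], [442.9, -234.3]]
```

Run:
```python
from h import *
im=cv2.imread("pics/top0.png");S=8
x0,y0=160,145;g=cv2.resize(cv2.cvtColor(im[y0:255,x0:235],cv2.COLOR_BGR2GRAY),None,fx=S,fy=S,interpolation=cv2.INTER_CUBIC)
pix=lambda c:(c.reshape(-1,2)+.5)/S-.5+[x0,y0]
for t in(75,100,140):
  for c in cv2.findContours((g<t).astype(np.uint8),cv2.RETR_LIST,cv2.CHAIN_APPROX_NONE)[0]:
    A=cv2.contourArea(c)/64
    if 150<A<1500:
      q=pix(cv2.approxPolyDP(c,8,True));print(t,A);print(np.c_[q,ray("top",q,27)].round(1).tolist())
# base outline (right & bottom edge)
for t in(75,):
  m=(g>=t).astype(np.uint8)
  c=max(cv2.findContours(m,cv2.RETR_EXTERNAL,cv2.CHAIN_APPROX_NONE)[0],key=cv2.contourArea)
  for c in cv2.findContours(m,cv2.RETR_EXTERNAL,cv2.CHAIN_APPROX_NONE)[0]:
    if cv2.contourArea(c)/64>800:
      q=pix(cv2.approxPolyDP(c,8,True));print('base');print(np.c_[q,ray("top",q,14)].round(1).tolist())
```

```text
75 184.1328125
[[184.7, 183.6, 624.7, 274.5], [177.4, 185.3, 619.9, 295.5], [182.3, 209.4, 549.4, 280.9], [189.3, 207.8, 553.9, 260.7]]
75 696.6796875
[[205.4, 181.7, 629.4, 214.2], [204.2, 182.1, 628.4, 217.8], [205.6, 187.1, 613.6, 213.8], [204.2, 193.7, 594.3, 217.8], [199.1, 197.7, 582.9, 232.6], [193.3, 197.3, 584.2, 249.3], [197.4, 219.2, 520.7, 237.2], [189.8, 222.3, 512.0, 259.1], [191.6, 231.6, 485.5, 254.0], [199.4, 230.8, 487.3, 231.4], [201.3, 236.8, 470.1, 226.0], [215.3, 233.7, 478.5, 185.8]]
100 218.953125
[[184.9, 183.1, 626.2, 273.8], [176.9, 185.1, 620.6, 297.0], [182.2, 209.9, 548.0, 281.3], [189.8, 208.1, 553.1, 259.3]]
100 763.4609375
[[205.7, 181.2, 630.9, 213.4], [203.7, 182.1, 628.4, 219.2], [204.9, 187.2, 613.3, 215.6], [204.1, 193.2, 595.8, 218.1], [199.8, 196.8, 585.4, 230.4], [192.9, 197.1, 584.9, 250.4], [197.1, 219.2, 520.7, 238.3], [189.3, 222.1, 512.8, 260.5], [191.2, 231.9, 484.4, 255.0], [199.1, 231.1, 486.6, 232.4], [201.2, 237.2, 469.0, 226.3], [215.9, 233.7, 478.4, 184.0]]
140 262.3359375
[[184.8, 182.4, 628.0, 274.1], [176.3, 185.2, 620.3, 298.8]
[... 193 characters left out ...]
.0], [203.1, 181.6, 629.9, 221.1], [202.8, 193.3, 595.5, 221.8], [199.8, 196.1, 587.6, 230.4], [192.3, 196.7, 586.1, 252.2], [196.7, 218.8, 521.8, 239.3], [188.8, 221.9, 513.1, 262.0], [190.9, 232.6, 482.6, 255.7], [198.9, 231.6, 485.2, 232.8], [201.1, 237.8, 467.2, 226.7], [216.4, 233.8, 478.1, 182.6]]
base
[[198.7, 151.7, 721.3, 235.9], [180.3, 155.2, 711.5, 290.3], [177.4, 157.9, 703.3, 298.7], [177.4, 162.3, 690.2, 298.6], [169.1, 164.2, 684.9, 323.3], [168.1, 165.8, 680.0, 326.2], [183.3, 245.7, 445.3, 279.8], [185.6, 247.9, 438.7, 273.2], [224.8, 239.7, 460.9, 159.7], [228.6, 237.7, 466.5, 148.8], [212.3, 157.3, 703.8, 195.5], [210.6, 155.8, 708.4, 200.7], [203.1, 156.9, 705.3, 222.9]]
```

Emit:
arm_command(
  steps=[
    [[0.6, 0, 0, 0, 0, 0, 0.98], [0.6, 0, 0, 0, 0, 0, 0.98], [0.6, 0, 0, 0, 0, 0, 0.98], [0.6, 0, 0, 0, 0, 0, 0.98], [0.6, 0, 0, 0, 0, 0, 0]],
  ],
)

```text
time_s: 0.72
eef_pos: [232.0, -470.8, 245.0]
ee_rot: [-0.0, 0.998, -0.064, -0.0]
force: [-1.2, -0.2, -0.4]
grip_width: 0.598
grip_force: 0.0
```

Emit:
arm_command(
  steps=[
    [[0.6, 0.56, -0.7, 0.3, 0, 0, 0], [0.6, 0.56, -0.7, 0.3, 0, 0, 0], [0.6, 0.56, -0.7, 0.3, 0, 0, 0], [0.6, 0.56, -0.7, 0.3, 0, 0, 0], [0.6, 0.56, -0.7, 0.3, 0, 0, 0], [0.6, 0.56, -0.7, 0.3, 0, 0, 0], [0.6, 0.56, -0.7, 0.3, 0, 0, 0], [0.6, 0.56, -0.7, 0.3, 0, 0, 0]],
  ],
)

```text
time_s: 1.72
eef_pos: [491.4, -221.3, 124.8]
ee_rot: [0.0, 0.998, -0.063, -0.0]
force: [0.1, -0.5, 0.5]
grip_width: 0.595
grip_force: 0.0
```

```bash
cat >> h.py <<'E'
from scipy.spatial.transform import Rotation as Ro
def togo(x,y,z,yaw):
    import time
    s=sense();q=s["ee_rot"];R=Ro.from_quat([q[1],q[2],q[3],q[0]]);M=R.as_matrix()
    cy=np.arctan2(M[1,0],M[0,0])
    T=Ro.from_matrix(np.c_[[np.cos(yaw),np.sin(yaw),0],[np.sin(yaw),-np.cos(yaw),0],[0,0,-1]])
    d=np.array([x,y,z])-s["eef_pos"]
    print("t",round(s["time_s"],2),"pos",s["eef_pos"].round(1),"yaw",cy.round(4),"F",np.round(s["force"],1),"grip",round(s["grip_width"],3),round(s["grip_force"],1))
    print("shift units now-axes",(M.T@d/50).round(3),"target-axes",(T.as_matrix().T@d/50).round(3),"turn units",((R.inv()*T).as_rotvec()/.15).round(3))
E
python3 -c "
from h import *
togo(491,-221.5,26,-.132)
print(ray('top',[[193,186.4]],164), proj('top',[[600.5,230.8,164]]))"
```

```text
t 1.73 pos [ 491.4 -221.3  124.8] yaw -0.1266 F [ 0.1 -0.5  0.5] grip 0.595 0.0
shift units now-axes [-0.008  0.006  1.975] target-axes [-0.008  0.006  1.975] turn units [0.    0.    0.036]
[[598.46044442 228.26351733]] [[192.01019995 185.62163951]]
```

Emit:
arm_command(
  steps=[
    [[0.6, 0, 0, 0.5, 0, 0, 0.04], [0.6, 0, 0, 0.5, 0, 0, 0], [0.6, 0, 0, 0.5, 0, 0, 0], [0.6, 0, 0, 0.28, 0, 0, 0], [0.6, 0, 0, 0.19, 0, 0, 0], [0.6, 0, 0, 0, 0, 0, 0]],
  ],
)

```text
time_s: 2.48
eef_pos: [490.5, -222.4, 26.7]
ee_rot: [-0.0, 0.998, -0.068, -0.0]
force: [-0.2, -0.9, -0.1]
grip_width: 0.604
grip_force: 0.0
```

Emit:
arm_command(
  steps=[
    [[0, 0, 0, 0, 0, 0, 0], [0, 0, 0, 0, 0, 0, 0], [0, 0, 0, 0, 0, 0, 0], [0, 0, 0, 0, 0, 0, 0], [0, 0, 0, 0, 0, 0, 0]],
  ],
  squeeze=60,
)

```text
time_s: 3.1
eef_pos: [490.9, -222.7, 27.7]
ee_rot: [0.0, 0.998, -0.068, 0.001]
force: [-1.2, -0.7, 6.0]
grip_width: 0.197
grip_force: 60.1
```

Emit:
arm_command(
  steps=[
    [[0, 0, 0, -0.1, 0, 0, 0], [0, 0, 0, -0.5, 0, 0, 0], [0, 0, 0, -0.5, 0, 0, -0.55], [0, 0, 0, -0.5, 0, 0, -0.54], [0, 0, 0, 0, 0, 0, -0.54], [0, 0, 0, 0, 0, 0, -0.54], [0, 0, 0, 0, 0, 0, 0]],
  ],
)

```text
time_s: 3.98
eef_pos: [490.3, -222.2, 106.7]
ee_rot: [-0.0, 0.996, 0.094, -0.0]
force: [-0.2, -0.2, -1.7]
grip_width: 0.199
grip_force: 59.1
```

```bash
python3 -c "
from h import *
togo(448.4,201.1,100,.19)"
```

```text
t 3.98 pos [ 490.3 -222.2  106.7] yaw 0.1887 F [-0.2 -0.2 -1.7] grip 0.199 59.1
shift units now-axes [ 0.765 -8.473  0.138] target-axes [ 0.776 -8.472  0.134] turn units [-0.003  0.003 -0.009]
```

Emit:
arm_command(
  steps=[
    [[0, 0.08, -0.4, 0, 0, 0, 0], [0, 0.1, -0.8, 0, 0, 0, 0], [0, 0.1, -0.9, 0, 0, 0, 0], [0, 0.1, -0.9, 0, 0, 0, 0], [0, 0.1, -0.9, 0, 0, 0, 0], [0, 0.1, -0.9, 0, 0, 0, 0], [0, 0.1, -0.9, 0, 0, 0, 0], [0, 0.1, -0.9, 0, 0, 0, 0]],
  ],
)

```text
time_s: 4.97
eef_pos: [465.7, 111.3, 106.8]
ee_rot: [-0.0, 0.996, 0.094, -0.0]
force: [1.4, 0.3, -2.3]
grip_width: 0.195
grip_force: 59.1
```

Emit:
arm_command(
  steps=[
    [[0, 0, -0.8, 0.04, 0, 0, 0], [0, 0, -0.6, 0.04, 0, 0, 0], [0, 0, -0.3, 0.06, 0, 0, 0], [0, 0, -0.17, 0, 0, 0, 0], [0, 0, 0, 0, 0, 0, 0], [0, 0, 0, 0, 0, 0, 0]],
  ],
)

```text
time_s: 5.72
eef_pos: [449.4, 200.2, 99.9]
ee_rot: [0.0, 0.996, 0.094, 0.0]
force: [-0.1, -0.3, -2.2]
grip_width: 0.199
grip_force: 59.1
```

Run:
```python
from h import *
togo(448.4,201.1,60.5,.19)
im=capture("top")[:,:,::-1];cv2.imwrite("pics/top1.png",im)
im2=capture("scene")[:,:,::-1];cv2.imwrite("pics/scene1.png",im2)
a=cv2.resize(im[140:260,150:260],None,fx=4,fy=4,interpolation=cv2.INTER_CUBIC)
b=cv2.resize(im2[160:280,140:275],None,fx=2.8,fy=4,interpolation=cv2.INTER_CUBIC)
b=cv2.resize(im2[160:280,150:250],None,fx=3.5,fy=4)[:480]
cv2.imwrite("pics/c1.png",np.hstack([a,b]))
```

```text
t 5.72 pos [449.4 200.2  99.9] yaw 0.1883 F [-0.1 -0.3 -2.2] grip 0.199 59.1
shift units now-axes [-0.015 -0.021  0.787] target-axes [-0.015 -0.021  0.787] turn units [ 0.001 -0.001 -0.011]
```

View pics/c1.png

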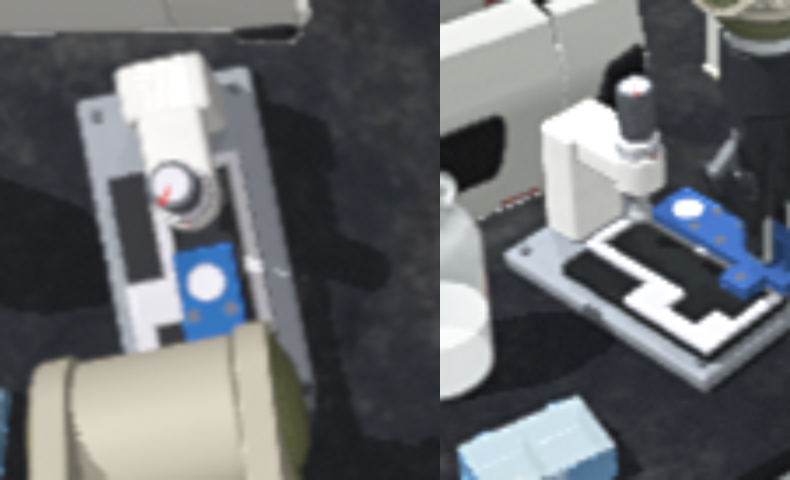

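The plate is held level, with its nose lined up ahead of the foot: nose edge at crop row 250, pocket directly beyond. I'll measure its offset in the grip from the visible blue nose.

Run:
```python
from h import *
im=cv2.imread("pics/top1.png");S=8;x0,y0=188,195
c=im[y0:235,x0:220].astype(int)
d=np.clip(c[...,0]-c[...,2],0,255).astype(np.uint8)
g=cv2.resize(d,None,fx=S,fy=S,interpolation=cv2.INTER_CUBIC)
k=max(blobs(g>60,1000),key=cv2.contourArea)
q=(cv2.approxPolyDP(k,8,True).reshape(-1,2)+.5)/S-.5+[x0,y0]
print(d.max(),np.c_[q,ray("top",q,82)].round(1).tolist())
# expected nose corners at TCP
p=np.array([449.4,200.2]);a=.1883;ex=np.array([np.cos(a),np.sin(a)]);ey=np.array([-ex[1],ex[0]])
for v in(21,-21): print("exp",(p+119*ex+v*ey).round(1), proj("top",[[*(p+119*ex+v*ey),82]]).round(1),proj("top",[[*(p+v*ey+60*ex),82]]).round(1))
```

```text
138 [[206.9, 200.2, 570.2, 202.9], [192.7, 203.9, 560.4, 242.1], [195.7, 218.3, 520.7, 233.8], [194.8, 220.9, 513.6, 236.1], [196.6, 224.7, 503.2, 231.3], [206.7, 222.9, 507.6, 203.6], [210.9, 219.7, 516.4, 192.0]]
exp [562.4 243.1] [[192.3 203.2]] [[196.3 224.3]]
exp [570.2 201.8] [[207.3 200.2]] [[211.4 221.2]]
```

Emit:
arm_command(
  steps=[
    [[0, 0, -0.02, 0.3, 0, 0, -0.01], [0, 0, 0, 0.3, 0, 0, 0], [0, 0, 0, 0.19, 0, 0, 0], [0, 0, 0, 0, 0, 0, 0], [0, 0, 0, 0, 0, 0, 0]],
  ],
)

```text
time_s: 6.45
eef_pos: [449.1, 201.9, 60.5]
ee_rot: [-0.0, 0.995, 0.095, 0.0]
force: [0.4, 0.6, -1.1]
grip_width: 0.199
grip_force: 59.1
```

```bash
python3 -c "
from h import *
togo(508,212.7,60.5,.19)"
```

```text
t 6.45 pos [449.1 201.9  60.5] yaw 0.1909 F [ 0.4  0.6 -1.1] grip 0.199 59.1
shift units now-axes [1.197e+00 1.100e-02 1.000e-03] target-axes [1.197 0.01  0.   ] turn units [ 0.    -0.003  0.006]
```

Emit:
arm_command(
  steps=[
    [[0, 0.3, 0, 0, 0, 0, 0], [0, 0.3, 0, 0, 0, 0, 0], [0, 0.3, 0, 0, 0, 0, 0], [0, 0.2, 0.01, 0, 0, 0, 0], [0, 0.1, 0, 0, 0, 0, 0], [0, 0, 0, 0, 0, 0, 0], [0, 0, 0, 0, 0, 0, 0]],
  ],
)

```text
time_s: 7.32
eef_pos: [507.5, 212.7, 60.3]
ee_rot: [0.0, 0.995, 0.095, -0.0]
force: [0.5, -0.6, -1.8]
grip_width: 0.2
grip_force: 59.1
```

Run:
```python
from h import *
togo(508,212.7,51.7,.19)
im=capture("top")[:,:,::-1];cv2.imwrite("pics/top2.png",im)
im2=capture("scene")[:,:,::-1];cv2.imwrite("pics/scene2.png",im2)
a=cv2.resize(im[160:260,160:240],None,fx=5,fy=5,interpolation=cv2.INTER_CUBIC)
b=cv2.resize(im2[180:280,165:245],None,fx=5,fy=5,interpolation=cv2.INTER_CUBIC)
cv2.imwrite("pics/c2.png",np.hstack([a,b]))
```

```text
t 7.33 pos [507.5 212.7  60.3] yaw 0.1909 F [ 0.5 -0.6 -1.8] grip 0.2 59.1
shift units now-axes [0.009 0.002 0.171] target-axes [0.009 0.002 0.171] turn units [-0.     0.003  0.006]
```

View pics/c2.png

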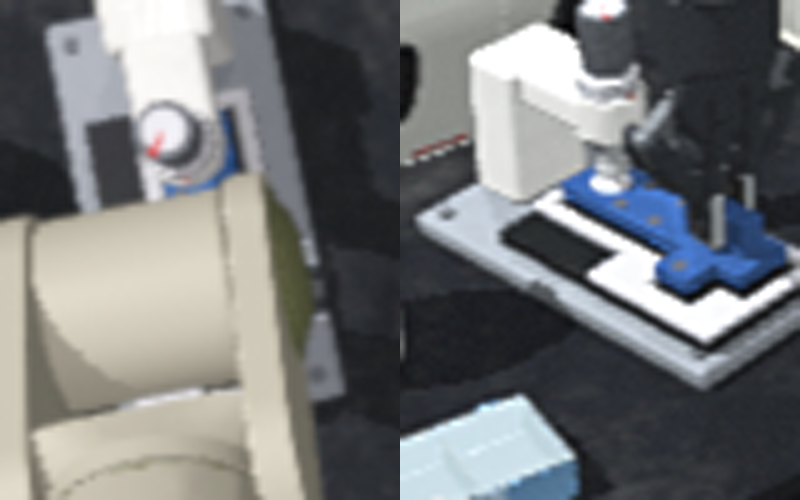

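The nose sits under the foot (scene crop, about (607,180)) and the lug is above the cutout (about (690,270)). I'll lower it gently and watch the force.

Emit:
arm_command(
  steps=[
    [[0, 0.01, 0, 0.04, 0, 0, 0], [0, 0, 0, 0.04, 0, 0, 0], [0, 0, 0, 0.03, 0, 0, 0], [0, 0, 0, 0.02, 0, 0, 0], [0, 0, 0, 0, 0, 0, 0]],
  ],
)

```text
time_s: 8.05
eef_pos: [508.4, 212.8, 53.7]
ee_rot: [0.0, 0.995, 0.095, -0.0]
force: [-0.1, -0.6, -2.3]
grip_width: 0.195
grip_force: 59.1
```

Emit:
arm_command(
  steps=[
    [[0, 0, 0, 0.02, 0, 0, 0], [0, 0, 0, 0.02, 0, 0, 0], [0, 0, 0, 0, 0, 0, 0]],
  ],
)

```text
time_s: 8.43
eef_pos: [508.4, 212.9, 51.8]
ee_rot: [-0.0, 0.995, 0.095, 0.0]
force: [-0.6, -0.6, -1.6]
grip_width: 0.196
grip_force: 59.2
```

Emit:
arm_command(
  steps=[
    [[0, 0, 0, 0.02, 0, 0, 0], [0, 0, 0, 0, 0, 0, 0]],
  ],
)

```text
time_s: 8.68
eef_pos: [508.5, 212.9, 51.7]
ee_rot: [0.0, 0.995, 0.095, 0.0]
force: [-4.0, -0.6, 7.3]
grip_width: 0.192
grip_force: 60.5
```

Emit:
arm_command(
  steps=[
    [[0.25, 0, 0, 0, 0, 0, 0], [0.35, 0, 0, 0, 0, 0, 0], [0.5, 0, 0, 0, 0, 0, 0], [0.5, 0, 0, 0, 0, 0, 0]],
  ],
)

```text
time_s: 9.18
eef_pos: [508.4, 212.8, 50.7]
ee_rot: [0.0, 0.995, 0.095, -0.0]
force: [0.6, 0.2, -0.7]
grip_width: 0.498
grip_force: 0.0
```

Emit:
arm_command(
  steps=[
    [[0.5, 0, 0, -0.2, 0, 0, 0], [0.5, 0, 0, -0.4, 0, 0, 0], [0.5, 0, 0, -0.6, 0, 0, 0], [0.6, -0.2, 0.5, -0.7, 0, 0, 0], [0.8, -0.5, 0.8, -0.7, 0, 0, 0], [0.8, -0.5, 0.8, -0.4, 0, 0, 0], [0.8, -0.3, 0.4, 0, 0, 0, 0], [0.8, 0, 0, 0, 0, 0, 0]],
  ],
)

```text
time_s: 10.18
eef_pos: [458.3, 75.0, 201.7]
ee_rot: [0.0, 0.996, 0.094, 0.001]
force: [0.2, -0.1, 0.4]
grip_width: 0.802
grip_force: 0.0
```

Run:
```python
from h import *
togo(600,230,142,.19)
im=capture("top")[:,:,::-1];cv2.imwrite("pics/top3.png",im)
im2=capture("scene")[:,:,::-1];cv2.imwrite("pics/scene3.png",im2)
a=cv2.resize(im[145:255,160:240],None,fx=5,fy=5,interpolation=cv2.INTER_CUBIC)
b=cv2.resize(im2[170:280,165:245],None,fx=5,fy=5,interpolation=cv2.INTER_CUBIC)
cv2.imwrite("pics/c3.png",np.hstack([a,b]))
```

```text
t 10.18 pos [458.3  75.  201.7] yaw 0.1886 F [ 0.2 -0.1  0.4] grip 0.802 0.0
shift units now-axes [ 3.364 -2.514  1.197] target-axes [ 3.369 -2.509  1.194] turn units [ 0.002 -0.008 -0.009]
```

View pics/c3.png

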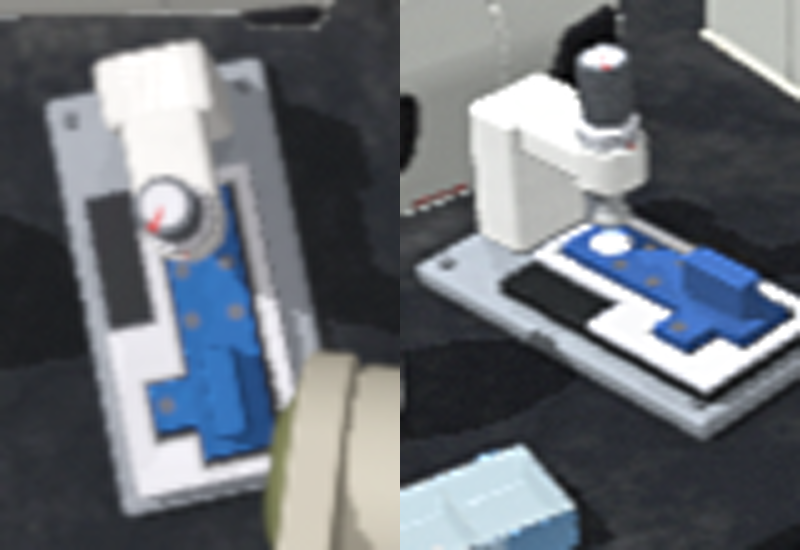

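The plate sits flat in the pocket with its lug in the cutout. The foot hangs clear above the white dot, and the thimble is at top crop (166,207). Next I'll refine the thimble axis and check the wrist range.

Run:
```python
from h import *
print(sense()["joints"].round(3))
print(ray("top",[[193,186.4]],164),ray("scene",[[205.8,181.2]],164),ray("scene",[[205.8,181.2]],160))
for n,x0,y0 in(("top",183,175),("scene",196,174)):
    im=cv2.imread(f"pics/{n}3.png")[y0:y0+22,x0:x0+22]
    g=cv2.resize(cv2.cvtColor(im,cv2.COLOR_BGR2GRAY),None,fx=8,fy=8,interpolation=cv2.INTER_CUBIC)
    for t in(150,):
        for c in blobs(g>t,64*8):
            (x,y),r=cv2.minEnclosingCircle(c);p=[(x+.5)/8-.5+x0,(y+.5)/8-.5+y0];print(n,p,r/8,ray(n,[p],164))
```

```text
[-0.088  0.223  1.737  0.     1.181  1.292]
[[598.46044442 228.26351733]] [[598.69646629 227.79103844]] [[605.03539895 224.01064534]]
top [195.15507125854492, 192.81876945495605] 7.740553855895996 [[581.87974542 222.70960951]]
top [192.8125, 180.875] 12.03787612915039 [[612.72063845 228.79243097]]
scene [199.625, 190.5] 6.393979072570801 [[562.73856469 271.42387321]]
scene [205.0625, 181.1875] 4.667050838470459 [[600.09555788 229.46177918]]
```

Emit:
arm_command(
  steps=[
    [[0.8, 0.4, -0.3, 0, 0, 0, 0], [0.8, 0.6, -0.45, 0, 0, 0, 0], [0.8, 0.7, -0.5, 0, 0, 0, 0], [0.8, 0.7, -0.5, 0, 0, 0, 0], [0.8, 0.6, -0.45, 0, 0, 0, 0], [0.8, 0.35, -0.29, 0, 0, 0, 0], [0.8, 0, 0, 0, 0, 0, 0]],
  ],
)

```text
time_s: 11.15
eef_pos: [599.3, 231.9, 199.7]
ee_rot: [-0.0, 0.995, 0.097, -0.001]
force: [-1.0, -1.0, -0.2]
grip_width: 0.797
grip_force: 0.0
```

Emit:
arm_command(
  steps=[
    [[0.8, 0, 0, 0, 0, 0, -1], [0.8, 0, 0, 0, 0, 0, -1], [0.8, 0, 0, 0, 0, 0, -1], [0.8, 0, 0, 0, 0, 0, -1], [0.8, 0, 0, 0, 0, 0, -1], [0.8, 0, 0, 0, 0, 0, -1], [0.8, 0, 0, 0, 0, 0, -1], [0.8, 0, 0, 0, 0, 0, -1]],
  ],
)

```text
time_s: 12.15
eef_pos: [598.8, 229.9, 200.7]
ee_rot: [-0.0, 0.766, 0.643, -0.0]
force: [-0.0, 0.1, 0.0]
grip_width: 0.802
grip_force: 0.0
```

Emit:
arm_command(
  steps=[
    [[0.8, 0, 0, 0, 0, 0, -1], [0.8, 0, 0, 0, 0, 0, -1], [0.8, 0, 0, 0, 0, 0, -1], [0.8, 0, 0, 0, 0, 0, -1], [0.8, 0, 0, 0, 0, 0, -1], [0.8, 0, 0, 0, 0, 0, -1], [0.8, 0, 0, 0, 0, 0, -1], [0.8, 0, 0, 0, 0, 0, -1]],
  ],
)

```text
time_s: 13.15
eef_pos: [598.8, 229.9, 200.8]
ee_rot: [-0.0, 0.269, 0.963, -0.0]
force: [-0.1, -0.7, -0.2]
grip_width: 0.797
grip_force: 0.0
```

Emit:
arm_command(
  steps=[
    [[0.8, 0, 0, 0, 0, 0, -1], [0.8, 0, 0, 0, 0, 0, -1], [0.8, 0, 0, 0, 0, 0, -1], [0.8, 0, 0, 0, 0, 0, 0], [0.8, 0, 0, 0, 0, 0, 0]],
  ],
)

```text
time_s: 13.78
eef_pos: [599.1, 229.9, 200.8]
ee_rot: [-0.0, 0.052, 0.999, -0.0]
force: [0.5, 0.1, 0.6]
grip_width: 0.801
grip_force: 0.0
```

```bash
python3 -c "
from h import *
print(sense()['joints'].round(3))
togo(599.3,229,142,3.04)"
```

```text
[ 0.184  0.606  1.171 -0.     1.364 -1.283]
t 13.78 pos [599.1 229.9 200.8] yaw 3.0381 F [0.5 0.1 0.6] grip 0.801 0.0
shift units now-axes [-0.006 -0.017  1.176] target-axes [-0.006 -0.017  1.176] turn units [-0.    -0.001 -0.013]
```

Emit:
arm_command(
  steps=[
    [[0.8, 0, 0, 0.4, 0, 0, 0], [0.8, 0, 0, 0.4, 0, 0, 0], [0.8, 0, 0, 0.25, 0, 0, 0], [0.8, 0, 0, 0.12, 0, 0, 0], [0.8, 0, 0, 0, 0, 0, 0]],
  ],
)

```text
time_s: 14.4
eef_pos: [599.4, 229.9, 142.4]
ee_rot: [0.0, 0.051, 0.999, -0.0]
force: [-0.1, -0.1, -0.4]
grip_width: 0.799
grip_force: 0.0
```

Emit:
arm_command(
  steps=[
    [[0, 0, 0, 0, 0, 0, 0], [0, 0, 0, 0, 0, 0, 0], [0, 0, 0, 0, 0, 0, 0], [0, 0, 0, 0, 0, 0, 0], [0, 0, 0, 0, 0, 0, 0]],
  ],
  squeeze=40,
)

```text
time_s: 15.02
eef_pos: [599.6, 229.7, 143.0]
ee_rot: [0.0, 0.05, 0.999, -0.0]
force: [-1.3, -2.1, 6.6]
grip_width: 0.366
grip_force: 39.6
```

```bash
python3 -c "
from h import *
togo(599.3,229.9,142,3.04);print(sense()['wrist_torque'])"
```

```text
t 15.03 pos [599.6 229.7 143. ] yaw 3.0407 F [-1.3 -2.1  6.6] grip 0.366 39.6
shift units now-axes [0.006 0.003 0.02 ] target-axes [0.006 0.003 0.02 ] turn units [-0.001  0.007  0.005]
[-0.40712206  0.253124   -0.00285521]
```

Emit:
arm_command(
  steps=[
    [[0, 0, 0, 0, 0, 0, 0.5], [0, 0, 0, 0, 0, 0, 0.8], [0, 0, 0, 0, 0, 0, 0.8], [0, 0, 0, 0, 0, 0, 0.8], [0, 0, 0, 0, 0, 0, 0.8], [0, 0, 0, 0, 0, 0, 0.8], [0, 0, 0, 0, 0, 0, 0.8], [0, 0, 0, 0, 0, 0, 0.8]],
  ],
)

```text
time_s: 16.02
eef_pos: [599.8, 230.1, 143.0]
ee_rot: [0.001, 0.488, 0.873, 0.001]
force: [0.8, 1.4, 5.5]
grip_width: 0.364
grip_force: 39.7
```

```bash
python3 -c "
from h import *
togo(599.3,229.9,142,3.04);s=sense();print(s['wrist_torque'],s['joints'].round(2))
cv2.imwrite('pics/scene4.png',capture('scene')[:,:,::-1])"
```

```text
t 16.02 pos [599.8 230.1 143. ] yaw 2.122 F [0.8 1.4 5.5] grip 0.364 39.7
shift units now-axes [ 0.001 -0.011  0.02 ] target-axes [ 0.009 -0.006  0.02 ] turn units [ 0.01   0.008 -6.12 ]
[-0.10156379  0.02547642  0.03809379] [ 0.18  0.66  1.24  0.    1.24 -0.37]
```

Emit:
arm_command(
  steps=[
    [[0, 0, 0, 0, 0, 0, 0.8], [0, 0, 0, 0, 0, 0, 0.8], [0, 0, 0, 0, 0, 0, 0.8], [0, 0, 0, 0, 0, 0, 0.8], [0, 0, 0, 0, 0, 0, 0.8], [0, 0, 0, 0, 0, 0, 0.8], [0, 0, 0, 0, 0, 0, 0.8], [0, 0, 0, 0, 0, 0, 0.8]],
  ],
)

```text
time_s: 17.08
eef_pos: [600.3, 230.2, 143.0]
ee_rot: [0.0, 0.835, 0.55, 0.002]
force: [4.7, 0.7, 3.6]
grip_width: 0.364
grip_force: 39.6
```

```bash
python3 -c "
from h import *
togo(599.3,229.9,142,3.04);s=sense();print(s['wrist_torque'],s['joints'].round(2))"
```

```text
t 17.07 pos [600.3 230.2 143. ] yaw 1.1637 F [4.7 0.7 3.6] grip 0.364 39.6
shift units now-axes [-0.014 -0.016  0.02 ] target-axes [ 0.02  -0.008  0.02 ] turn units [ 2.7000e-02  5.0000e-03 -1.2509e+01]
[ 0.21293753 -0.51848595  0.0716711 ] [0.18 0.66 1.24 0.   1.24 0.59]
```

Emit:
arm_command(
  steps=[
    [[0, 0, 0, 0, 0, 0, 0.8], [0, 0, 0, 0, 0, 0, 0.8]],
  ],
)

```text
time_s: 17.32
eef_pos: [600.5, 230.1, 143.0]
ee_rot: [0.0, 0.895, 0.446, 0.002]
force: [4.9, 1.3, 2.8]
grip_width: 0.363
grip_force: 39.6
```

```bash
python3 -c "
from h import *
togo(599.3,229.9,142,3.04);s=sense();print(s['wrist_torque'],s['joints'].round(2))"
```

```text
t 17.32 pos [600.5 230.1 143. ] yaw 0.9237 F [4.9 1.3 2.8] grip 0.363 39.6
shift units now-axes [-0.018 -0.016  0.02 ] target-axes [ 0.022 -0.007  0.02 ] turn units [ 3.1000e-02  4.0000e-03 -1.4109e+01]
[ 0.15466397 -0.65392166  0.01548987] [0.18 0.66 1.24 0.   1.24 0.83]
```

Emit:
arm_command(
  steps=[
    [[0, 0, 0, 0, 0, 0, 0.8], [0, 0, 0, 0, 0, 0, 0.8]],
  ],
)

```text
time_s: 17.58
eef_pos: [600.6, 230.0, 143.0]
ee_rot: [0.0, 0.942, 0.335, 0.002]
force: [6.0, 0.6, 2.9]
grip_width: 0.362
grip_force: 39.6
```

```bash
python3 -c "
from h import *
togo(599.3,229.9,142,3.04);s=sense();print(s['wrist_torque'],s['joints'].round(2))"
```

```text
t 17.57 pos [600.6 230.  143. ] yaw 0.6839 F [6.  0.6 2.9] grip 0.362 39.6
shift units now-axes [-0.022 -0.014  0.021] target-axes [ 0.025 -0.006  0.021] turn units [ 3.5000e-02  3.0000e-03 -1.5707e+01]
[ 0.12148352 -0.76777543  0.13246089] [0.18 0.66 1.24 0.   1.24 1.07]
```

Emit:
arm_command(
  steps=[
    [[0, 0, 0, 0, 0, 0, 0.8], [0, 0, 0, 0, 0, 0, 0.8], [0, 0, 0, 0, 0, 0, 0.8]],
  ],
)

```text
time_s: 17.95
eef_pos: [600.7, 229.8, 143.0]
ee_rot: [0.0, 0.987, 0.161, 0.002]
force: [6.3, -1.5, 2.8]
grip_width: 0.364
grip_force: 39.5
```

```bash
python3 -c "
from h import *
togo(599.3,229.9,142,3.04);s=sense();print(s['wrist_torque'],s['joints'].round(2))"
```

```text
t 17.95 pos [600.7 229.8 143. ] yaw 0.3238 F [ 6.3 -1.5  2.8] grip 0.364 39.5
shift units now-axes [-0.026 -0.01   0.021] target-axes [ 0.028 -0.002  0.021] turn units [  0.04   -0.    -18.108]
[-0.15055801 -0.85864034  0.12408279] [ 0.18  0.66  1.24 -0.    1.24  1.43]
```

Emit:
arm_command(
  steps=[
    [[0, 0, 0, 0, 0, 0, 0.8], [0, 0, 0, 0, 0, 0, 0.8], [0, 0, 0, 0, 0, 0, 0.8], [0, 0, 0, 0, 0, 0, 0.8]],
  ],
)

```text
time_s: 18.45
eef_pos: [600.7, 229.5, 143.0]
ee_rot: [-0.0, 0.997, -0.078, 0.002]
force: [6.8, -2.5, 2.2]
grip_width: 0.363
grip_force: 39.5
```

```bash
python3 -c "
from h import *
togo(599.3,229.9,142,3.04);s=sense();print(s['wrist_torque'],s['joints'].round(2))
im=capture('scene')[:,:,::-1];cv2.imwrite('pics/scene5.png',im)
a=cv2.imread('pics/scene3.png')
cv2.imwrite('pics/c5.png',np.hstack([cv2.resize(i[170:270,170:250],None,fx=5,fy=5,interpolation=cv2.INTER_CUBIC) for i in(a,im)]))"
```

```text
t 18.45 pos [600.7 229.5 143. ] yaw -0.1563 F [ 6.8 -2.5  2.2] grip 0.363 39.5
shift units now-axes [-0.03  -0.003  0.02 ] target-axes [0.029 0.004 0.021] turn units [-4.4000e-02  5.0000e-03  2.0579e+01]
[-0.4064421  -0.83838394  0.21985746] [ 0.18  0.66  1.24 -0.    1.24  1.91]
```

View pics/c5.png

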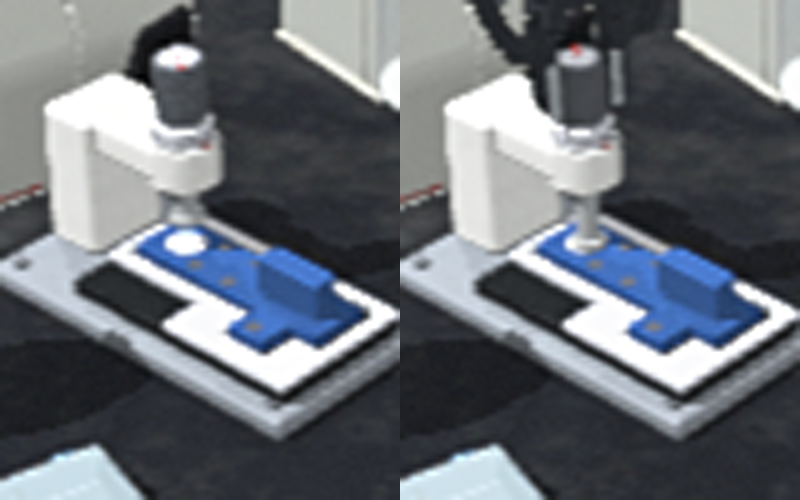

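The foot now rests on the plate (right crop, about (585,243)), and the red mark has moved round about half a turn, so the thimble followed the fingers. I'll add a little more slip for margin, then release.

Emit:
arm_command(
  steps=[
    [[0, 0, 0, 0, 0, 0, 0.8], [0, 0, 0, 0, 0, 0, 0.8], [0, 0, 0, 0, 0, 0, 0.6], [0, 0, 0, 0, 0, 0, 0]],
  ],
)

```text
time_s: 19.0
eef_pos: [600.7, 229.3, 143.0]
ee_rot: [-0.0, 0.971, -0.239, 0.002]
force: [6.0, -2.9, 3.0]
grip_width: 0.367
grip_force: 39.6
```

Emit:
arm_command(
  steps=[
    [[0.6, 0, 0, 0, 0, 0, 0], [0.8, 0, 0, 0, 0, 0, 0], [0.8, 0, 0, 0, 0, 0, 0], [0.8, 0, 0, 0, 0, 0, 0]],
  ],
)

```text
time_s: 19.5
eef_pos: [599.2, 230.0, 142.2]
ee_rot: [0.0, 0.971, -0.24, -0.0]
force: [0.2, 0.0, 0.5]
grip_width: 0.801
grip_force: 0.0
```

Emit:
arm_command(
  steps=[
    [[0.8, 0, 0, -0.3, 0, 0, 0], [0.8, 0, 0, -0.5, 0, 0, 0], [0.8, 0, 0, -0.6, 0, 0, 0], [0.8, -0.5, 0.5, 0, 0, 0, 0], [0.8, -0.8, 0.5, 0, 0, 0, 0], [0.8, -0.8, 0.5, 0, 0, 0, 0], [0.8, -0.4, 0.3, 0, 0, 0, 0], [0.8, 0, 0, 0, 0, 0, 0]],
  ],
)

```text
time_s: 20.5
eef_pos: [446.2, 208.5, 213.8]
ee_rot: [-0.0, 0.971, -0.239, 0.001]
force: [0.2, 0.3, 0.9]
grip_width: 0.798
grip_force: 0.0
```

Run:
```python
from h import *
togo(599.3,229.9,142,3.04)
im=capture("top")[:,:,::-1];im2=capture("scene")[:,:,::-1]
a=cv2.resize(im[145:255,160:240],None,fx=5,fy=5,interpolation=cv2.INTER_CUBIC)
b=cv2.resize(im2[170:280,165:245],None,fx=5,fy=5,interpolation=cv2.INTER_CUBIC)
cv2.imwrite("pics/c6.png",np.hstack([a,b]))
```

```text
t 20.5 pos [446.2 208.5 213.8] yaw -0.4837 F [0.2 0.3 0.9] grip 0.798 0.0
shift units now-axes [ 2.51  -1.8    1.441] target-axes [-3.003  0.735  1.435] turn units [-1.5000e-02  9.0000e-03  1.8397e+01]
```

View pics/c6.png

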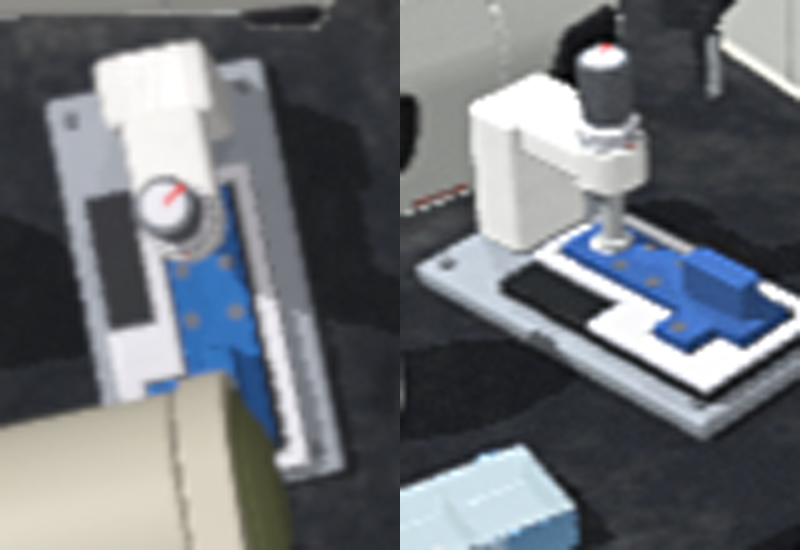

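The red mark has turned about 190° clockwise, from lower left to upper right of the thimble top. Reaching the plate takes at most 136°, so the thimble has clearly slipped. The plate is home under the foot and the arm is clear.

```bash
python3 -c "
from rig import *
print(finish_job())"
```

```text
the job is handed in; nothing more can be done
None
```

I handed the job in at about 20.5 s of robot time: the plate is home in the nest and clamped, and the thimble slipped well past 20 degrees (at least about 50 by the camera); the bystanders were left alone, and no verdict came back.

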